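# Put a row of sample tubes into the cooling block in order

### The arm

A 6-joint arm with a two-finger parallel gripper is mounted at the origin on a cart in front of the work surface, level with it; the furniture and walls round the work are solid. World frame = base frame: x ahead of the robot, y to its left, z up, the work surface at z = 0. Lengths are in m, angles in rad, forces in N, time in s.
With the tool pointing down it reaches from about 0.225 to 0.875 m from the base axis. Payload 3.4 kg.
Tool frame: the origin (TCP) lies on the centre line of the jaws, within the pads' length; the fingertips stand 17 mm ahead of it and the grasp point (between the pads) lies 2 mm behind it; z points along the fingers, y is the line along which they close (so a half turn about z gives the same grasp; the last joint's range is limited). The gripper opens to 85 mm and grips with 20 to 120 N. Pads are 22 mm wide; open, the fingers measure 114 mm over their backs; the gripper's body (76 mm by 85 mm) begins 54 mm behind the grasp point. The pads swing forward as they close: fully open they stand 13 mm farther back than shut.
Start: joints at [-1.259, 0.276, 1.505, -0, 1.361, -0.121], TCP at [0.241, -0.522, 0.226] pointing down, gripper open.
Joint ranges: [-2.89, 2.89], [-0.75, 2.08], [0.22, 2.7], [-1.18, 4.32], [0.11, 2.71], [-2.7, 2.7]. Speed limits (rad/s): [2.57, 2.57, 3.14, 3.14, 3.14, 3.14].

### API

Orientations are given as a unit quaternion [w, x, y, z].
In Python, from rig import manip gives the robot as it stands.
- The arm moves only by the tool move_arm, never from a script. Its argument "steps" is one flat list of numbers, 7 for each row, row after row: the turn, a rotation vector about the world's x, y, z normalised to -1 to 1, where 1 is 360 degrees, then the shift along the world's x, y, z normalised to -1 to 1, where 1 is 1 m, then the opening, from -1 (shut) to 1 (fully open). A call has exactly 10 rows; each row is the pose to reach, as a shift and turn from the pose commanded when the call began, turning the shorter way round; what a row does not reach only later rows make up. A row lasts 1/10 s, in which the tool goes at most 50 mm and 8.59 degrees, less where a joint would pass 70% of its speed; a pose out of reach is approached as far as the arm can. A call with a number of a shift or a turn outside -1 to 1 is refused whole. A call with a gripper value outside its range is refused whole. The fingers move at their own pace and stop on an object; "squeeze" is the grip in N (left out, the last holds). Time passes only in rows, so rows that repeat a pose let the fingers close, or fill a call up. It gives the time, the measured TCP pose, the force, the opening and the grip force at its end, in the units of the state.
- manip.get_state(): the state, without advancing time (a new reading comes with each control period).
- manip.get_image(name): name is "scene" or "top" or "wrist"; returns a dict with "pixels" (384x512x3 uint8, blue, green, red), "fx", "fy", "cx", "cy" (pixels), "R" (3x3) and "t" (3): a world point X has camera coordinates R X + t. Camera axes: x right, y down, z forward; pixel columns grow to the right and rows downward; lengths in m; the calibration is good to about 2 mm. A picture is of the moment at which its call begins. There is no depth.
- manip.sign_off(): hands the job in; it is judged then, once.
The state is a dict: "clock": time; "qpos": joint angles; "qd": joint speeds; "effort": joint torques, N m; "position": TCP position; "ee_rot": TCP orientation; "contact_force": force on the tool from outside, world axes, zero at the start; "moment": the same for the moment, N m; "width": finger opening in m; "gripper_force": force on a finger pad.
Only numpy, scipy, OpenCV 4.12 (cv2) and the standard library are available. Lean on these libraries where they do the work, as an engineer would, in place of code of your own. Each camera call takes 0.05 s, during which the arm holds its last target. There are 200 camera calls.

### The job

The four sample tubes in the near orange rack have to chill: move them into the four bores of the aluminium cooling block, one at a time and working from left to right, lowering each gently (not dropped) until it stands fully home. Only their places tell the samples apart, so keep the row's order: the leftmost tube, as seen from the robot, goes first, into the bore next to the dial thermometer; the second tube into the second bore, and so on away from the thermometer. Leave the other things where they are.

Things in the scene. Friction and masses are not known exactly. Their poses are not given: they have to be found in the camera images.
- bench_rack: near orange bar rack (not the one far back right), 78x152x60 mm, fixed, left of the middle. Origin: centre of underside; x away from the robot (within 0.25 rad), y left, z up. Holes 34 mm square; the tubes stand in the far row: x = +18, y = +54, +18, -18, -54 mm (left to right), tips on the floor at z = 4 mm; near row (x = -18) empty. Bars' top at 59 mm; caps 3 mm apart
- cooling_block: aluminium block 62x214x66 mm in a black tray, fixed, on the right, turned any way. Origin: centre of tray's underside; y along it to the dial thermometer end, z up. Four round 34 mm bores at x = 0, y = +46 (next to the dial), +4, -38, -80 mm; block top at z = 74, bore floor (seated tip) at 18, seated cap top at 134 mm. Dial: steel, white face up, 34 mm across, at y = +87, up to z = 96 mm
- tube_a: one of four 50 ml screw-cap tubes that look alike (which letter stands where changes), 50 g, 116 mm tall: body 28 mm across, tapering to a point over the lowest 15 mm or so; wider blue cap 33 mm across, 103 to 116 mm above the tip. Origin: the tip, on the axis; z runs up to the cap. Starts in the bench rack, where it may lean a few degrees
- tube_b: one of four 50 ml screw-cap tubes that look alike (which letter stands where changes), 50 g, 116 mm tall: body 28 mm across, tapering to a point over the lowest 15 mm or so; wider blue cap 33 mm across, 103 to 116 mm above the tip. Origin: the tip, on the axis; z runs up to the cap. Starts in the bench rack, where it may lean a few degrees
- tube_c: one of four 50 ml screw-cap tubes that look alike (which letter stands where changes), 50 g, 116 mm tall: body 28 mm across, tapering to a point over the lowest 15 mm or so; wider blue cap 33 mm across, 103 to 116 mm above the tip. Origin: the tip, on the axis; z runs up to the cap. Starts in the bench rack, where it may lean a few degrees
- tube_d: one of four 50 ml screw-cap tubes that look alike (which letter stands where changes), 50 g, 116 mm tall: body 28 mm across, tapering to a point over the lowest 15 mm or so; wider blue cap 33 mm across, 103 to 116 mm above the tip. Origin: the tip, on the axis; z runs up to the cap. Starts in the bench rack, where it may lean a few degrees
- small_bottle: bystander, loose: small white bottle with a green cap, 36 mm across, 70 mm tall; origin centre of its underside
- tape_roll: bystander, loose: roll of yellow label tape lying flat, 83 mm across, 19 mm high; origin centre of its underside
- timer: bystander, loose: white kitchen-type timer lying flat, 66 x 66 x 18 mm; origin centre of its underside

How it is judged:
By the outcome, as a careful person would: the job done as asked, in the order asked, and still so for the second after the job is handed in, with the robot touching nothing.
It also fails if it takes over 104 s, if anything falls off the work surface, if the arm or the gripper's body presses on something with over 40 N, if the wrist force passes 120 N, or if a joint passes its speed limit or range.

## Working session

There is one attempt and no reset: what is moved stays moved. The work goes in short steps, Python scripts to look and compute and a tool call to move; the robot and the scene stay as the last step left them, time stands still between calls to the robot, and variables do not carry over. Pictures are saved under pics/ and viewed, at most 20 in all, crops included, and the job is handed in when it is done.

Besides the shell and the picture viewer there is one more tool, called after ">>>" by a JSON object that holds its "name" and its "arguments". move_arm: Moves the arm, as the interface text tells. Scaled input: -1 to 1 covers 1 m each way for a shift and 360 degrees each way for a turn. Its arguments: {"type":"object","properties":{"steps":{"type":"array"},"squeeze":{"type":"number"}},"required":["steps"]}

```bash
mkdir -p pics; ls; cat > h.py <<'E'
import numpy as np, cv2, json
from rig import manip
def snap(n,f):
    im=manip.get_image(n); p=np.array(im["pixels"],np.uint8); cv2.imwrite(f"pics/{f}.png",p)
    np.savez(f"pics/{f}.npz",**{k:np.array(im[k]) for k in im}); return im
def ray(im,u,v,z):
    R=np.array(im["R"]);t=np.array(im["t"]);c=-R.T@t
    d=R.T@np.array([(u-im["cx"])/im["fx"],(v-im["cy"])/im["fy"],1]); return c+d*(z-c[2])/d[2]
def proj(im,X):
    c=np.array(im["R"])@np.array(X)+np.array(im["t"]); return im["fx"]*c[0]/c[2]+im["cx"],im["fy"]*c[1]/c[2]+im["cy"]
def load(f): 
    return dict(np.load(f"pics/{f}.npz"))
E
python3 - <<'E'
from h import *
a=snap("top","top0");b=snap("scene","sc0")
for i in (a,b): print(-np.array(i["R"]).T@i["t"],i["fx"])
print(manip.get_state())
E
```

```text
pics
[0.42691216 0.03295626 1.21188412] 384.9030299522222
[-0.24534905  0.5768536   1.05049368] 448.1361916385015
{'clock': 0.1, 'qpos': array([-1.25896065e+00,  2.76537650e-01,  1.50601698e+00, -8.26032120e-06,
        1.36070666e+00, -1.21037745e-01]), 'qd': array([-0.0004984 , -0.00098875, -0.00325435,  0.0007451 ,  0.00254871,
        0.0006044 ]), 'effort': array([ 1.08774839e-03, -4.17702055e+01, -2.46405548e+01, -1.50414712e-04,
        5.77979677e-03, -4.49894586e-06]), 'position': array([ 0.24102362, -0.52150988,  0.2248187 ]), 'ee_rot': array([-8.30140889e-04,  9.76668342e-01,  2.14751609e-01, -8.34927839e-05]), 'contact_force': array([0.01618429, 0.29129624, 0.10812628]), 'moment': array([ 0.01148438, -0.0125424 ,  0.00200671]), 'gripper_force': 0.0, 'width': 0.08520941560486307}
```

View pics/top0.png

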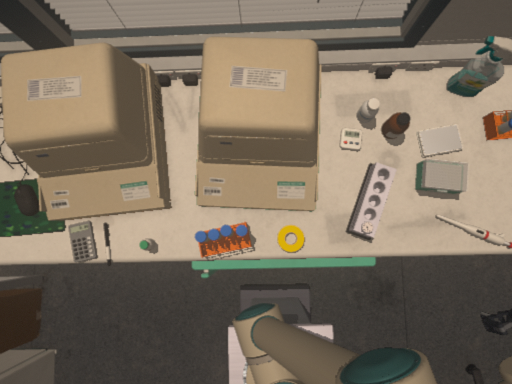

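View pics/sc0.png

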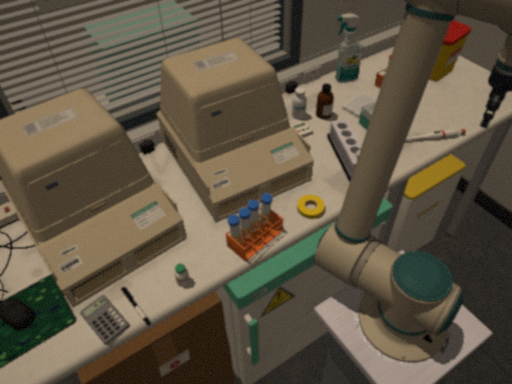

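The top view shows four blue caps at about (200,237), (213,234), (227,231), (241,230). The block is near (372,200), with its dial at the near end, about (367,228). The beige instruments stand right behind the rack. I'll zoom in on both.

```bash
python3 - <<'E'
from h import *
p=cv2.imread("pics/top0.png")
a=cv2.resize(p[195:265,190:260],(400,400),interpolation=cv2.INTER_CUBIC)
b=cv2.resize(p[155:245,335:405],(400,514),interpolation=cv2.INTER_CUBIC)
o=np.zeros((514,800,3),np.uint8);o[:400,:400]=a;o[:,400:]=b
cv2.imwrite("pics/z1.png",o)
im=load("top0")
hsv=cv2.cvtColor(p,cv2.COLOR_BGR2HSV)
m=cv2.inRange(hsv,(100,130,60),(125,255,255)); m[:,:190]=0;m[:,260:]=0;m[:220]=0;m[250:]=0
n,l,s,c=cv2.connectedComponentsWithStats(m)
for i in range(1,n):
    if s[i][4]>20: print(s[i],c[i],ray(im,*c[i],.12))
for uv in [(366,228),(370,206.5),(200,207),(318,207)]: print(uv,ray(im,*uv,.074))
E
```

```text
[222 226   9   9  45] [225.84444444 230.15555556] [0.4416611  0.14827723 0.12      ]
[237 226   8   9  30] [239.76666667 229.46666667] [0.44267268 0.10877382 0.12      ]
[209 230   9   9  37] [213.56756757 233.75675676] [0.43233841 0.18327258 0.12      ]
(366, 228) [ 0.43891942 -0.25679812  0.074     ]
(370, 206.5) [ 0.50136537 -0.27192003  0.074     ]
(200, 207) [0.51265795 0.22925345 0.074     ]
(318, 207) [ 0.50376118 -0.12012399  0.074     ]
```

View pics/z1.png

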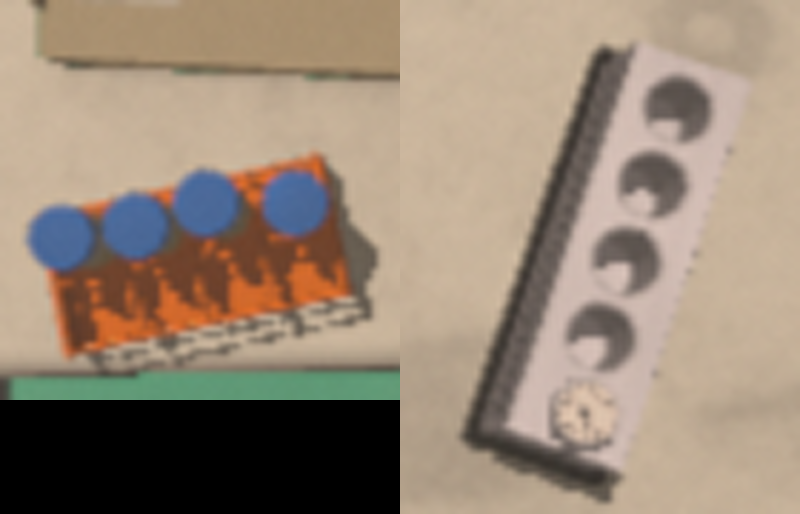

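```bash
python3 - <<'E'
from h import *
im=load("top0")
f=lambda x,y,ox,oy:((x+.5)*.175-.5+ox,(y+.5)*.175-.5+oy)
caps=np.array([ray(im,*f(x,y,190,195),.12) for x,y in [(62,238),(136,226),(206,203),(296,203)]]);print(caps)
b=np.array([ray(im,*f(x-400,y,335,155),z) for x,y,z in [(601,338,.074),(626,263,.074),(652,187,.074),(677,110,.074),(585,413,.096)]]);print(b,np.linalg.norm(np.diff(b[:,:2],axis=0),axis=1))
d=b[0]-b[3];print("block y yaw",np.degrees(np.arctan2(d[1],d[0])))
c=np.array([ray(im,*f(x,y,190,195),.059) for x,y in [(322,153),(45,212),(68,357),(352,293)]]);print(c,c.mean(0),[np.linalg.norm((c[i]-c[i-1])[:2]) for i in range(4)])
for i,j in((0,1),(3,2)):
  d=c[j]-c[i];print(np.degrees(np.arctan2(d[1],d[0]))-90)
w=manip.get_image("wrist");s=manip.get_state()
from scipy.spatial.transform import Rotation as Ro
T=Ro.from_quat(s["ee_rot"],scalar_first=True).as_matrix();cc=-np.array(w["R"]).T@w["t"]
print("wrist cam in tool",T.T@(cc-s["position"]),np.array(w["R"])@T,w["fx"])
E
```

```text
[[0.42622121 0.22067224 0.12      ]
 [0.4312793  0.18379619 0.12      ]
 [0.44179612 0.1488628  0.12      ]
 [0.44074845 0.10421966 0.12      ]]
[[ 0.48018205 -0.27002502  0.074     ]
 [ 0.51836413 -0.28494032  0.074     ]
 [ 0.55731552 -0.30050004  0.074     ]
 [ 0.59707762 -0.31568867  0.074     ]
 [ 0.44185865 -0.25410409  0.096     ]] [0.04099192 0.0419442  0.04256429 0.16698978]
block y yaw 158.66257925600664
[[0.46723542 0.0940663  0.059     ]
 [0.43992102 0.24001279 0.059     ]
 [0.36464979 0.22847591 0.059     ]
 [0.3943317  0.079974   0.059     ]] [0.41653448 0.16063225 0.059     ] [np.float64(0.07425324771636573), np.float64(0.14848048650916887), np.float64(0.07615023052402699), np.float64(0.15143919958373053)]
10.600475368996285
11.303079464660797
wrist cam in tool [ 0.06675008 -0.00043306 -0.14848129] [[ 5.64282759e-04  9.99999587e-01  7.12849228e-04]
 [-9.63638436e-01  7.34244288e-04 -2.67208579e-01]
 [-2.67208992e-01 -5.36147721e-04  9.63638452e-01]] 313.37210535584455
```

The positions agree with the given sizes: bore pitch 41–42.5 mm and rack 75×150 mm at 11° yaw. Next I move above the rack for a look with the wrist camera.

>>> {"name": "move_arm", "arguments": {"steps": [0,0,0.021,0.02,0.045,0.01,0.4,0,0,0.042,0.04,0.09,0.02,0.4,0,0,0.063,0.06,0.135,0.03,0.4,0,0,0.084,0.08,0.18,0.04,0.4,0,0,0.105,0.1,0.225,0.044,0.4,0,0,0.126,0.12,0.27,0.044,0.4,0,0,0.147,0.13,0.318,0.044,0.4,0,0,0.168,0.14,0.366,0.044,0.4,0,0,0.19,0.15,0.414,0.044,0.4,0,0,0.2117,0.16,0.462,0.044,0.4]}}

```text
clock: 1.15
position: [0.401, -0.0581, 0.2696]
ee_rot: [0.0, 0.634, 0.773, 0.0]
contact_force: [0.9, -0.7, -0.1]
width: 0.0599
gripper_force: 0.0
```

>>> {"name": "move_arm", "arguments": {"steps": [0,0,0,0.005,0.045,0,0.4,0,0,0,0.01,0.09,0,0.4,0,0,0,0.015,0.135,0,0.4,0,0,0,0.02,0.18,0,0.4,0,0,0,0.027,0.225,0,0.4,0,0,0,0.027,0.225,0,0.4,0,0,0,0.027,0.225,0,0.4,0,0,0,0.027,0.225,0,0.4,0,0,0,0.027,0.225,0,0.4,0,0,0,0.027,0.225,0,0.4]}}

```text
clock: 2.15
position: [0.4282, 0.1637, 0.2697]
ee_rot: [0.0, 0.637, 0.771, -0.0]
contact_force: [-0.5, 0.2, -0.3]
width: 0.0596
gripper_force: 0.0
```

```bash
python3 - <<'E'
from h import *
im=snap("wrist","w1");s=manip.get_state();print({k:np.round(s[k],4) for k in("clock","position","ee_rot","qpos","contact_force")})
for X in [(.4262,.2207,.12),(.4313,.1838,.12),(.4418,.1489,.12),(.4407,.1042,.12)]: print(proj(im,X))
E
```

```text
{'clock': np.float64(2.2), 'position': array([0.4282, 0.1639, 0.2697]), 'ee_rot': array([1.000e-04, 6.368e-01, 7.710e-01, 0.000e+00]), 'qpos': array([ 2.1370e-01,  7.3900e-02,  1.6523e+00, -1.0000e-04,  1.4152e+00,
        2.3700e-02]), 'contact_force': array([-0.7027,  0.3112, -0.6775])}
(np.float64(270.7937636730581), np.float64(119.91763737570307))
(np.float64(268.3841822834107), np.float64(159.74554578489963))
(np.float64(271.87313509329977), np.float64(196.10958241136703))
(np.float64(262.16229867355776), np.float64(237.01686358335678))
```

View pics/w1.png

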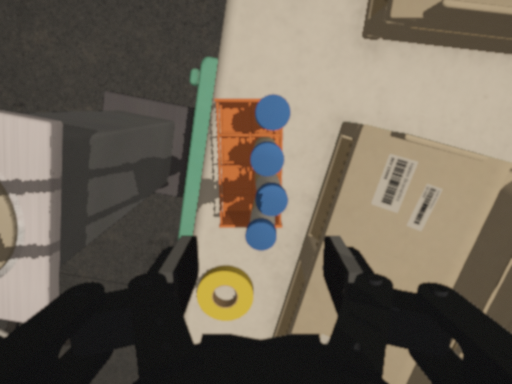

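The wrist view shows the caps at (272,112), (267,158), (271,199), (261,235), close to the prediction. I'll refine them with blobs and predict the rack outline.

```bash
cat >> h.py <<'E'
def caps(im,f,z=.12,amin=150):
    hsv=cv2.cvtColor(np.array(im["pixels"],np.uint8),cv2.COLOR_BGR2HSV)
    m=cv2.inRange(hsv,(100,140,90),(125,255,255))
    cs,_=cv2.findContours(m,cv2.RETR_EXTERNAL,cv2.CHAIN_APPROX_NONE);out=[]
    for c in cs:
        if cv2.contourArea(c)<amin: continue
        (u,v),r=cv2.minEnclosingCircle(c); out.append((np.round([u,v,r],1),np.round(ray(im,u,v,z),4)))
    return out
E
python3 - <<'E'
from h import *
im=load("w1")
for c in caps(im,"w1"): print(c, 2*c[0][2]*(np.linalg.norm(-im["R"].T@im["t"]-c[1]))/im["fx"])
hsv=cv2.cvtColor(im["pixels"],cv2.COLOR_BGR2HSV);m=cv2.inRange(hsv,(3,150,60),(14,255,255))
ys,xs=np.nonzero(m[80:250,205:300]);r=cv2.minAreaRect(np.c_[xs+205,ys+80].astype(np.float32));print(r)
for p in cv2.boxPoints(r): print(p,ray(im,*p,.059))
E
```

```text
(array([260.5, 233.6,  13.8]), array([0.4383, 0.1076, 0.12  ])) 0.028482800901175793
(array([270.9, 198.4,  14.6]), array([0.4413, 0.1464, 0.12  ])) 0.02898019007830061
(array([266. , 158.3,  15.3]), array([0.4288, 0.1848, 0.12  ])) 0.029497223384484423
(array([271.9, 114. ,  15.2]), array([0.4262, 0.2261, 0.12  ])) 0.028963289668586717
((248.0, 162.5), (127.0, 66.0), 90.0)
[215.  99.] [0.36404892 0.22908823 0.059     ]
[281.  99.] [0.43518742 0.2428019  0.059     ]
[281. 226.] [0.46595611 0.09708864 0.059     ]
[215. 226.] [0.3865922  0.08179484 0.059     ]
```

```bash
sed -i 's/(100,140,90),(125,255,255)/(98,110,50),(128,255,255)/' h.py; python3 - <<'E'
from h import *
im=load("w1")
for z in(.12,.115):
 for c in caps(im,"w1",z): print(c, 2*c[0][2]*(np.linalg.norm(-im["R"].T@im["t"]-c[1]))/im["fx"])
p=cv2.resize(im["pixels"][90:260,200:300],(400,680),interpolation=cv2.INTER_CUBIC)[:600];cv2.imwrite("pics/z2.png",p)
E
```

```text
(array([260.5, 233.8,  14.9]), array([0.4384, 0.1073, 0.12  ])) 0.03076469973464753
(array([270.7, 198.9,  15.7]), array([0.4412, 0.1459, 0.12  ])) 0.031176299530335808
(array([266. , 158.5,  16.6]), array([0.4288, 0.1845, 0.12  ])) 0.03200831515225185
(array([271.8, 112. ,  16.9]), array([0.4257, 0.2278, 0.12  ])) 0.03219852186841079
(array([260.5, 233.8,  14.9]), array([0.4388, 0.1053, 0.115 ])) 0.03127818405801648
(array([270.7, 198.9,  15.7]), array([0.4416, 0.1444, 0.115 ])) 0.031700803241160855
(array([266. , 158.5,  16.6]), array([0.4291, 0.1838, 0.115 ])) 0.03254406707104182
(array([271.8, 112. ,  16.9]), array([0.4259, 0.2278, 0.115 ])) 0.03273822988723325
```

View pics/z2.png

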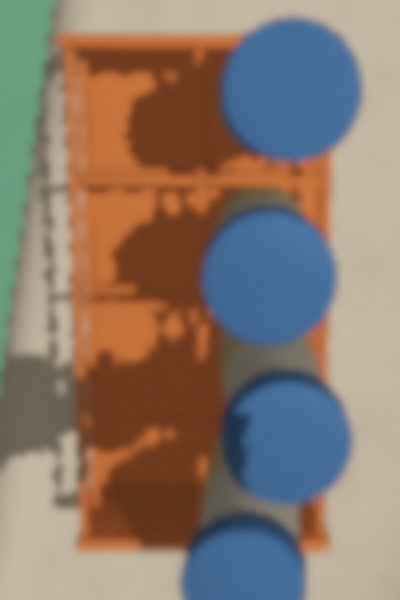

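Wrist and top views disagree on the cap spacing, possibly because the tubes were still settling at t≈0. I'll take the top view again.

```bash
python3 - <<'E'
from h import *
im=snap("top","top1")
p=im["pixels"];print(caps({**im,"pixels":np.array(p)*(np.indices((384,512))[0]>215)[...,None]},"",amin=15))
o=np.zeros((400,800,3),np.uint8)
o[:,:400]=cv2.resize(cv2.imread("pics/top0.png")[195:265,190:260],(400,400),interpolation=cv2.INTER_CUBIC)
o[:,400:]=cv2.resize(np.array(p,np.uint8)[195:265,190:260],(400,400),interpolation=cv2.INTER_CUBIC)
cv2.imwrite("pics/z3.png",o)
E
```

```text
[(array([241.3, 230.6,   4.9]), array([0.4393, 0.1046, 0.12  ])), (array([227.3, 229.4,   4.9]), array([0.4438, 0.144 , 0.12  ]))]
```

View pics/z3.png

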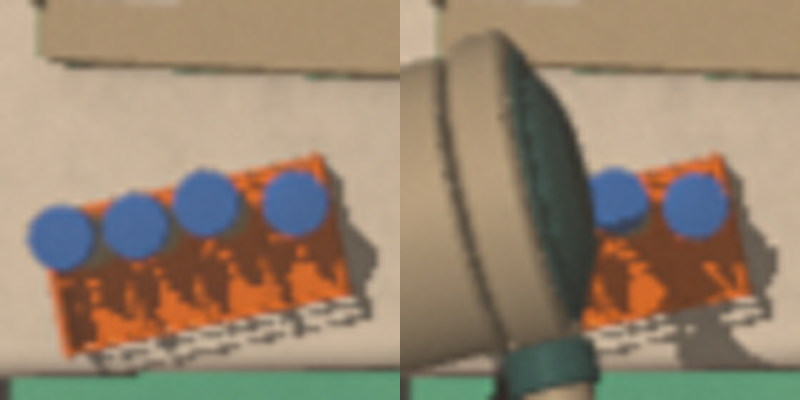

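Tube 3 visibly shifted, so the tubes did settle into their leans, and the wrist view is current. Tube 1 leans about 5° left. I tilt the tool to match and descend.

>>> {"name": "move_arm", "arguments": {"squeeze": 30, "steps": [-0.007,-0.0014,0,-0.002,0.045,-0.01,0.4,-0.0136,-0.0027,0,-0.003,0.071,-0.05,0.4,-0.0136,-0.0027,0,-0.003,0.071,-0.085,0.4,-0.0136,-0.0027,0,-0.003,0.068,-0.11,0.4,-0.0136,-0.0027,0,-0.003,0.066,-0.13,0.4,-0.0136,-0.0027,0,-0.003,0.064,-0.15,0.4,-0.0136,-0.0027,0,-0.003,0.062,-0.17,0.4,-0.0136,-0.0027,0,-0.003,0.061,-0.183,0.4,-0.0136,-0.0027,0,-0.003,0.061,-0.183,0.4,-0.0136,-0.0027,0,-0.003,0.061,-0.183,0.4]}}

```text
clock: 3.25
position: [0.4255, 0.2258, 0.0869]
ee_rot: [0.034, 0.636, 0.771, -0.027]
contact_force: [-0.4, -0.4, -1.0]
width: 0.0596
gripper_force: 0.0
```

```bash
python3 - <<'E'
from h import *
im=snap("wrist","w2");s=manip.get_state();print(s["position"],s["contact_force"])
E
```

```text
[0.42589921 0.22603408 0.08731753] [-0.65018037  0.32939661  0.27726779]
```

View pics/w2.png

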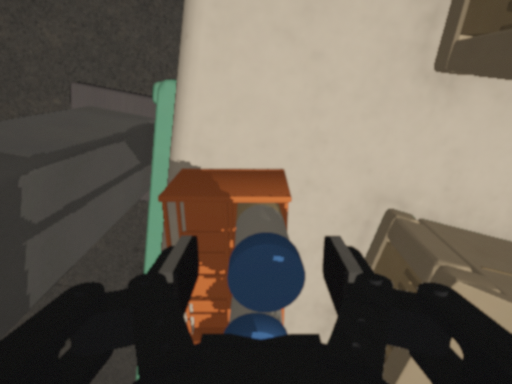

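The cap at (266,272) sits between the fingertips (195 and 327). I check its offset along the pad width.

```bash
cat >> h.py <<'E'
from scipy.spatial.transform import Rotation as Ro
def off(im,u,v,h,s):
    "tool-frame x,y of pixel at distance h behind TCP"
    T=Ro.from_quat(s["ee_rot"],scalar_first=True).as_matrix();R=np.array(im["R"])
    c=T.T@(-R.T@np.array(im["t"])-s["position"]);d=T.T@R.T@np.array([(u-im["cx"])/im["fx"],(v-im["cy"])/im["fy"],1])
    return np.round((c+d*(-h-c[2])/d[2])[:2]*1000,1)
E
python3 - <<'E'
from h import *
im=load("w2");s=manip.get_state();print(caps(im,""));print(off(im,266,272,.032,s))
E
```

```text
[(array([255.5, 332. ,  29.6]), array([0.4274, 0.1999, 0.12  ])), (array([264.6, 271.9,  39. ]), array([0.4253, 0.2315, 0.12  ]))]
[2.  1.1]
```

>>> {"name": "move_arm", "arguments": {"steps": [0,0,0,0,0,0,0,0,0,0,0,0,0,-0.3,0,0,0,0,0,0,-1,0,0,0,0,0,0,-1,0,0,0,0,0,0,-1,0,0,0,0,0,0,-1,0,0,0,0,0,0,-1,0,0,0,0,0,0,-1,0,0,0,0,0,0,-1,0,0,0,0,0,0,-1]}}

```text
clock: 4.3
position: [0.4258, 0.2263, 0.0874]
ee_rot: [0.034, 0.635, 0.771, -0.027]
contact_force: [0.0, 0.8, 5.0]
width: 0.0315
gripper_force: 29.7
```

>>> {"name": "move_arm", "arguments": {"steps": [0,0,0,0,0.001,0.01,-1,0,0,0,0,0.002,0.025,-1,0,0,0,0,0.004,0.045,-1,0,0,0,0,0.006,0.07,-1,0.004,0.0008,0,0,0.006,0.09,-1,0.008,0.0016,0,0,0.006,0.11,-1,0.0136,0.0027,0,0,0.006,0.125,-1,0.0136,0.0027,0,0,0.006,0.14,-1,0.0136,0.0027,0,0,0.006,0.15,-1,0.0136,0.0027,0,0,0.006,0.15,-1]}}

```text
clock: 5.3
position: [0.4258, 0.2323, 0.238]
ee_rot: [0.001, 0.636, 0.772, 0.001]
contact_force: [0.5, 0.0, -0.5]
width: 0.0317
gripper_force: 29.9
```

```bash
python3 - <<'E'
from h import *
im=snap("wrist","w3");i2=snap("scene","s3");s=manip.get_state();print(s["position"],s["ee_rot"],s["contact_force"],s["width"])
tip=s["position"]+[0,0,-.083]
p=np.hstack([np.array(im["pixels"],np.uint8)[100:384,60:460],cv2.resize(np.array(i2["pixels"],np.uint8)[100:280,180:330],(400,480))[:284]]) if 0 else None
u,v=map(int,proj(i2,tip));print(u,v)
a=np.array(i2["pixels"],np.uint8)[max(v-60,0):v+40,u-50:u+50]
o=np.zeros((400,800,3),np.uint8);o[:,400:]=cv2.resize(a,(400,400),interpolation=cv2.INTER_CUBIC)
o[:300,:400]=cv2.resize(np.array(im["pixels"],np.uint8),(400,300));cv2.imwrite("pics/z4.png",o)
print(off(im,0,0,.03,s))
E
```

```text
[0.4247578  0.23200885 0.23624683] [-1.71771991e-04  6.35892621e-01  7.71777460e-01 -3.10795278e-04] [ 0.05171457  0.40250042 -0.98300793] 0.03188860473601853
229 212
[102.9 -88.4]
```

View pics/z4.png

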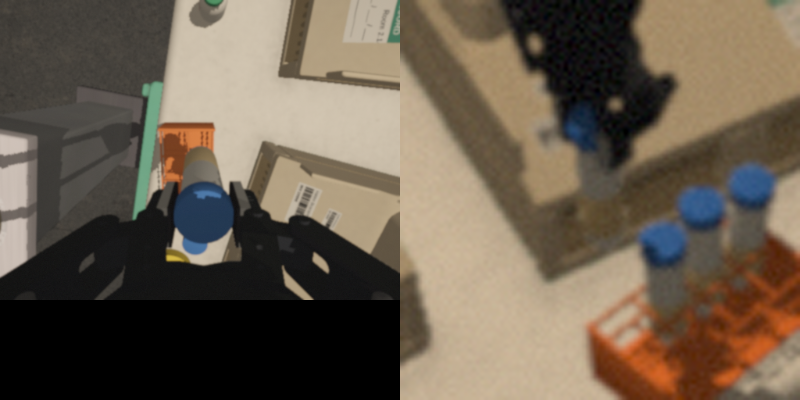

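The tube is held. In the wrist view the cap is at about (260,269) full scale, and the body runs up to about (260,192). Now the predicted tip against what is seen.

```bash
python3 - <<'E'
from h import *
im=load("w3");s=manip.get_state();print(caps(im,"",.27))
c=[c for c in caps(im,"",.27) if c[0][2]>30][0][0]
print(off(im,c[0],c[1],.032,s),off(im,c[0],c[1],.026,s))
T=Ro.from_quat(s["ee_rot"],scalar_first=True).as_matrix()
for x in (0,.003,.006): print(x,proj(im,s["position"]+T@[x,0,.083]))
cv2.imwrite("pics/z5.png",cv2.resize(im["pixels"][150:330,190:330],(700,600) if 0 else (466,600),interpolation=cv2.INTER_CUBIC))
E
```

```text
[(array([259.5, 279.5,  46.2]), array([0.4247, 0.2304, 0.27  ]))]
[-2.6 -0.3] [-6.1 -0.3]
0 (np.float64(259.8013724650643), np.float64(197.95871756653864))
0.003 (np.float64(259.8011276940008), np.float64(194.23104937587445))
0.006 (np.float64(259.8008813025533), np.float64(190.47870402926523))
```

View pics/z5.png

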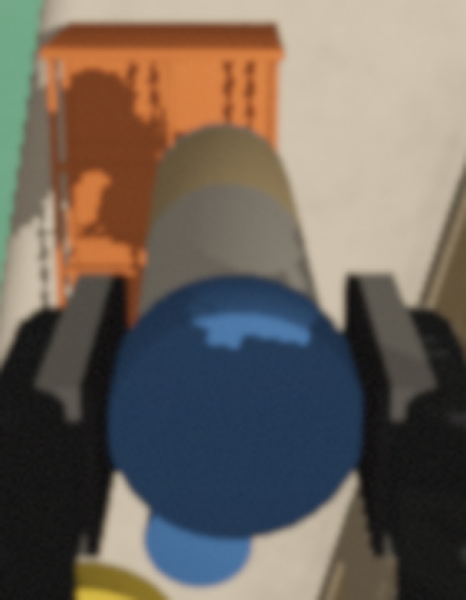

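```bash
python3 - <<'E'
from h import *
im=load("w3");s=manip.get_state();T=Ro.from_quat(s["ee_rot"],scalar_first=True).as_matrix()
print(off(im,260.6,272.5,.033,s))
for x in (-.003,0,.003,.006): print(x,[round(proj(im,s["position"]+T@[x+r,0,h])[1],1) for r,h in((.014,.068),(.008,.076),(.0165,-.033))])
E
```

```text
[1.3 0.1]
-0.003 [np.float64(189.1), np.float64(194.2), np.float64(245.6)]
0 [np.float64(185.1), np.float64(190.3), np.float64(238.8)]
0.003 [np.float64(181.0), np.float64(186.4), np.float64(231.9)]
0.006 [np.float64(176.9), np.float64(182.5), np.float64(224.9)]
```

The tube hangs within about 2 mm of the tool axis. Transferring to bore 1 at (0.4795, -0.270) with a +57.7° turn.

>>> {"name": "move_arm", "arguments": {"steps": [0,0,0.015,0.005,-0.02,0.005,-1,0,0,0.03,0.01,-0.06,0.01,-1,0,0,0.047,0.015,-0.105,0.01,-1,0,0,0.064,0.02,-0.15,0.01,-1,0,0,0.081,0.025,-0.195,0.01,-1,0,0,0.098,0.03,-0.24,0.01,-1,0,0,0.115,0.035,-0.285,0.01,-1,0,0,0.132,0.04,-0.33,0.01,-1,0,0,0.149,0.047,-0.375,0.01,-1,0,0,0.1603,0.0537,-0.42,0.01,-1]}}

```text
clock: 6.4
position: [0.4783, -0.1894, 0.2455]
ee_rot: [-0.001, 0.183, 0.983, 0.001]
contact_force: [0.7, -0.6, -0.2]
width: 0.0313
gripper_force: 29.8
```

>>> {"name": "move_arm", "arguments": {"steps": [0,0,0,0,-0.035,0,-1,0,0,0,0,-0.065,-0.01,-1,0,0,0,0,-0.082,-0.02,-1,0,0,0,0,-0.0823,-0.03,-1,0,0,0,0,-0.0823,-0.05,-1,0,0,0,0,-0.0823,-0.06,-1,0,0,0,0,-0.0823,-0.06,-1,0,0,0,0,-0.0823,-0.06,-1,0,0,0,0,-0.0823,-0.06,-1,0,0,0,0,-0.0823,-0.06,-1]}}

```text
clock: 7.4
position: [0.4794, -0.2703, 0.1876]
ee_rot: [0.001, 0.184, 0.983, -0.0]
contact_force: [0.0, -0.2, -0.4]
width: 0.0315
gripper_force: 29.9
```

```bash
python3 - <<'E'
from h import *
im=snap("wrist","w4");i2=snap("top","t4");s=manip.get_state();print(s["position"],s["ee_rot"],s["contact_force"],s["width"],s["qpos"])
d=np.array([-.9315,.3639]);x=np.array([.3639,.9315]);m=np.array([.53823,-.29279])
L=lambda a,b,z:np.r_[m+(b+.017)*d+a*x,z]
print("dial",proj(im,L(0,.087,.096)),"corners",[np.round(proj(im,L(a,b,.074))) for a in(-.031,.031) for b in(.107,)])
p=np.array(im["pixels"],np.uint8).copy()
for a,b,z in[(0,.087,.096),(-.031,.107,.074),(.031,.107,.074),(.017,.046,.074),(-.017,.046,.074)]:
    u,v=proj(im,L(a,b,z));cv2.circle(p,(int(u+.5),int(v+.5)),2,(0,255,0),-1)
cv2.imwrite("pics/z6.png",cv2.resize(p,(800,600)))
E
```

```text
[ 0.47919442 -0.27040833  0.1873297 ] [ 6.25803949e-04  1.84598798e-01  9.82813736e-01 -2.28715559e-04] [-0.33018529  0.79163886 -0.64103935] 0.0316999931939594 [-6.40315099e-01  2.62529368e-01  1.62196565e+00  1.45857774e-04
  1.25577229e+00 -1.83982918e+00]
dial (np.float64(261.3859587683871), np.float64(144.2893898506528)) corners [array([223., 116.]), array([300., 116.])]
```

View pics/z6.png

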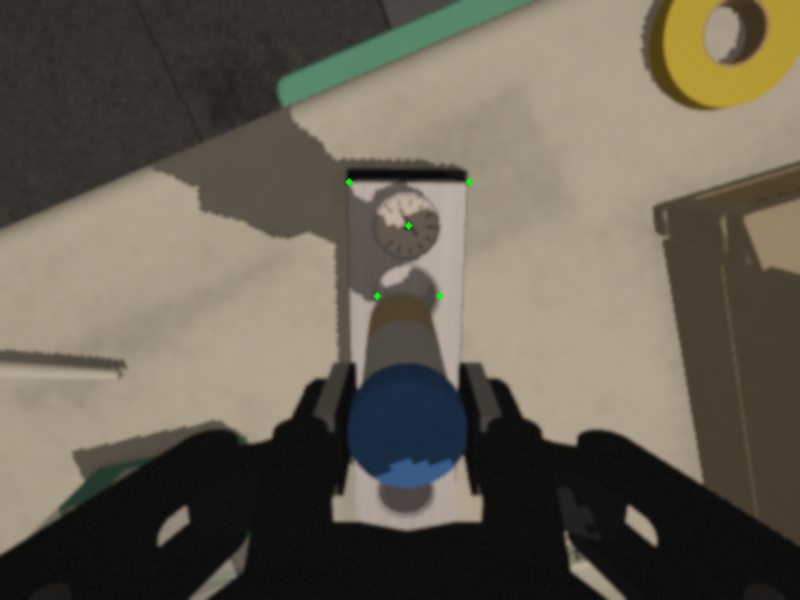

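The predicted points fit within about 1 mm: dial predicted (408,226), seen (407,228). Lowering.

>>> {"name": "move_arm", "arguments": {"steps": [0,0,0,0,0,-0.007,-1,0,0,0,0,0,-0.014,-1,0,0,0,0,0,-0.021,-1,0,0,0,0,0,-0.028,-1,0,0,0,0,0,-0.035,-1,0,0,0,0,0,-0.042,-1,0,0,0,0,0,-0.049,-1,0,0,0,0,0,-0.056,-1,0,0,0,0,0,-0.063,-1,0,0,0,0,0,-0.07,-1]}}

```text
clock: 8.5
position: [0.4789, -0.2703, 0.1161]
ee_rot: [0.0, 0.185, 0.983, 0.0]
contact_force: [0.5, -0.7, -0.4]
width: 0.0319
gripper_force: 29.9
```

>>> {"name": "move_arm", "arguments": {"steps": [0,0,0,0,0,-0.003,-1,0,0,0,0,0,-0.005,-1,0,0,0,0,0,-0.007,-1,0,0,0,0,0,-0.009,-1,0,0,0,0,0,-0.01,-1,0,0,0,0,0,-0.011,-1,0,0,0,0,0,-0.012,-1,0,0,0,0,0,-0.013,-1,0,0,0,0,0,-0.013,-1,0,0,0,0,0,-0.013,-1]}}

```text
clock: 9.5
position: [0.4789, -0.2703, 0.1036]
ee_rot: [-0.0, 0.185, 0.983, 0.0]
contact_force: [0.2, 0.2, -0.5]
width: 0.0313
gripper_force: 29.9
```

>>> {"name": "move_arm", "arguments": {"steps": [0,0,0,0,0,-0.0005,-1,0,0,0,0,0,-0.001,-1,0,0,0,0,0,-0.0015,-1,0,0,0,0,0,-0.002,-1,0,0,0,0,0,-0.0025,-1,0,0,0,0,0,-0.003,-1,0,0,0,0,0,-0.0033,-1,0,0,0,0,0,-0.0033,-1,0,0,0,0,0,-0.0033,-1,0,0,0,0,0,-0.0033,-1]}}

```text
clock: 10.5
position: [0.4798, -0.2708, 0.1016]
ee_rot: [0.001, 0.185, 0.983, -0.0]
contact_force: [0.5, 0.9, 7.6]
width: 0.0319
gripper_force: 30.4
```

Contact of 7.6 N at the expected height means it is seated. Opening and rising.

>>> {"name": "move_arm", "arguments": {"steps": [0,0,0,0,0,0.002,-0.2,0,0,0,0,0,0.002,0,0,0,0,0,0,0.002,0.4,0,0,0,0,0,0.002,0.4,0,0,0,0,0,0.002,0.4,0,0,0,0,0,0.012,0.4,0,0,0,0,0,0.032,0.4,0,0,0,0,0,0.062,0.4,0,0,0,0,0,0.1,0.4,0,0,0,0,0,0.125,0.4]}}

```text
clock: 11.5
position: [0.4796, -0.2708, 0.2287]
ee_rot: [0.002, 0.185, 0.983, -0.001]
contact_force: [0.9, 0.4, -0.2]
width: 0.0597
gripper_force: 0.0
```

>>> {"name": "move_arm", "arguments": {"steps": [0,0,-0.017,-0.003,0.04,0.02,0.4,0,0,-0.034,-0.006,0.085,0.04,0.4,0,0,-0.051,-0.01,0.13,0.04,0.4,0,0,-0.068,-0.014,0.175,0.04,0.4,0,0,-0.085,-0.019,0.22,0.04,0.4,0,0,-0.102,-0.024,0.265,0.04,0.4,0,0,-0.119,-0.03,0.31,0.04,0.4,0,0,-0.136,-0.036,0.355,0.04,0.4,0,0,-0.153,-0.044,0.4,0.04,0.4,0,0,-0.16,-0.05,0.435,0.04,0.4]}}

```text
clock: 12.5
position: [0.428, 0.167, 0.2663]
ee_rot: [0.0, 0.636, 0.772, 0.001]
contact_force: [0.8, -0.6, 0.6]
width: 0.06
gripper_force: 0.0
```

```bash
cat > cap.py <<'E'
from h import *
import sys
im=snap("wrist",sys.argv[1]);s=manip.get_state();print(s["clock"],np.round(s["position"],4),np.round(s["ee_rot"],4),np.round(s["contact_force"],1))
for c in caps(im,"",.12): print(c)
xh=np.array([.981,.194]);yh=np.array([-.194,.981])
for k,y in enumerate((.054,.018,-.018,-.054)): print("hole",k+1,np.round(np.array([.4147,.1616])+.018*xh+y*yh,4))
E
python3 cap.py w5;python3 - <<'E'
from h import *
i=snap("top","t5");o=np.array(i["pixels"],np.uint8)[155:245,335:405]
b=load("w5")["pixels"]
p=np.zeros((480,800,3),np.uint8);p[:480,:373]=cv2.resize(o,(373,480),interpolation=cv2.INTER_CUBIC);p[:320,373:]=cv2.resize(b,(427,320));cv2.imwrite("pics/z7.png",p)
E
```

```text
12.55 [0.427  0.1717 0.2663] [-0.0022  0.635   0.7725  0.0026] [-0.1  4.  -0.1]
(array([259.5, 234.7,  14.2]), array([0.4374, 0.1111, 0.12  ]))
(array([270.5, 199.2,  15. ]), array([0.4408, 0.1499, 0.12  ]))
(array([266.5, 158.4,  15.6]), array([0.429 , 0.1887, 0.12  ]))
hole 1 [0.4219 0.2181]
hole 2 [0.4289 0.1828]
hole 3 [0.4358 0.1474]
hole 4 [0.4428 0.1121]
```

View pics/z7.png

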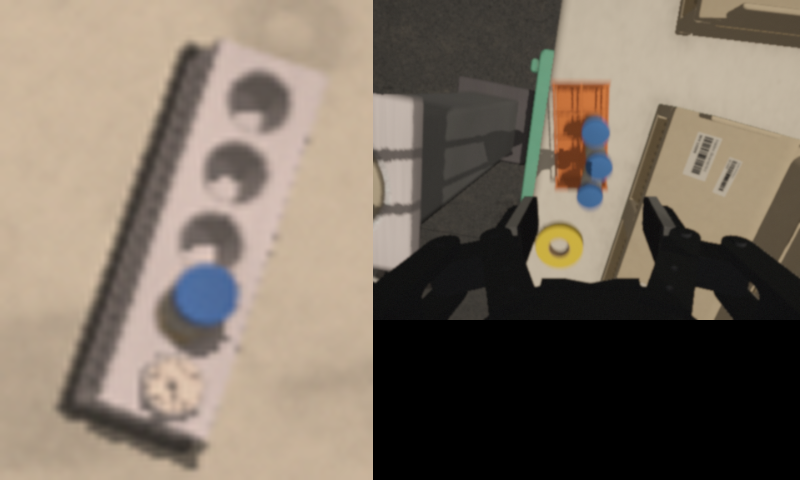

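Tube 1 stands in bore 1. Tube 2 stands almost upright at (0.4288, 0.1845).

>>> {"name": "move_arm", "arguments": {"steps": [0,0,0,0,0.01,-0.01,0.4,0,0,0,0,0.019,-0.04,0.4,0,0,0,0,0.019,-0.07,0.4,0,0,0,0,0.019,-0.09,0.4,0,0,0,0,0.019,-0.11,0.4,0,0,0,0,0.019,-0.13,0.4,0,0,0,0,0.019,-0.15,0.4,0,0,0,0,0.019,-0.165,0.4,0,0,0,0,0.019,-0.175,0.4,0,0,0,0,0.019,-0.179,0.4]}}

```text
clock: 13.6
position: [0.4284, 0.1829, 0.0852]
ee_rot: [-0.0, 0.636, 0.772, -0.001]
contact_force: [-0.5, -0.5, 0.2]
width: 0.0599
gripper_force: 0.0
```

```bash
cat > near.py <<'E'
from h import *
import sys
im=snap("wrist",sys.argv[1]);s=manip.get_state();print(s["clock"],np.round(s["position"],4),np.round(s["ee_rot"],4),np.round(s["contact_force"],1))
for c in caps(im,"",.12): print(c, off(im,c[0][0],c[0][1],.032,s))
E
python3 near.py w6
```

```text
13.65 [0.4285 0.183  0.0853] [-5.000e-04  6.357e-01  7.720e-01 -7.000e-04] [ 0.7 -0.7 -0.6]
(array([273.5, 332.5,  30.6]), array([0.4381, 0.1588, 0.12  ])) [-27.9   4.8]
(array([267. , 270.6,  39.5]), array([0.4295, 0.1872, 0.12  ])) [2.4 1.7]
```

>>> {"name": "move_arm", "arguments": {"steps": [0,0,0,0,0.001,0,0,0,0,0,0,0.001,0,-0.3,0,0,0,0,0.001,0,-1,0,0,0,0,0.001,0,-1,0,0,0,0,0.001,0,-1,0,0,0,0,0.001,0,-1,0,0,0,0,0.001,0,-1,0,0,0,0,0.001,0,-1,0,0,0,0,0.001,0,-1,0,0,0,0,0.001,0,-1]}}

```text
clock: 14.65
position: [0.4296, 0.1849, 0.087]
ee_rot: [0.001, 0.635, 0.772, 0.001]
contact_force: [0.2, 0.3, 6.5]
width: 0.0314
gripper_force: 29.9
```

>>> {"name": "move_arm", "arguments": {"steps": [0,0,0,0,0,0.01,-1,0,0,0,0,0,0.025,-1,0,0,0,0,0,0.045,-1,0,0,0,0,0,0.07,-1,0,0,0,0,0,0.09,-1,0,0,0,0,0,0.11,-1,0,0,0,0,0,0.13,-1,0,0,0,0,0,0.15,-1,0,0,0,0,0,0.15,-1,0,0,0,0,0,0.15,-1]}}

```text
clock: 15.65
position: [0.4283, 0.1846, 0.236]
ee_rot: [-0.0, 0.635, 0.772, -0.0]
contact_force: [-0.2, -0.3, -1.2]
width: 0.0318
gripper_force: 30.0
```

```bash
cat > held.py <<'E'
from h import *
import sys
im=snap("wrist",sys.argv[1]);s=manip.get_state();print(s["clock"],np.round(s["position"],4),s["width"])
T=Ro.from_quat(s["ee_rot"],scalar_first=True).as_matrix()
for x in (-.006,-.003,0,.003,.006): print(x,np.round([proj(im,s["position"]+T@[x+r,0,h])[1] for r,h in((.014,.068),(.0165,-.032),(-.0165,-.032))],1))
for c in caps(im,""): print(c[0])
cv2.imwrite(f"pics/h_{sys.argv[1]}.png",cv2.resize(np.array(im["pixels"],np.uint8)[150:330,190:330],(466,600),interpolation=cv2.INTER_CUBIC))
g=cv2.cvtColor(np.array(im["pixels"],np.uint8),cv2.COLOR_BGR2HSV)[175:245,262].astype(int); print(g[::1].tolist() if len(sys.argv)>2 else "")
E
python3 held.py w7
```

```text
15.7 [0.4279 0.1844 0.2353] 0.031797441479843425
-0.006 [193.5 252.4 321.3]
-0.003 [189.4 245.7 315.5]
0 [185.4 238.9 309.5]
0.003 [181.3 232.  303.4]
0.006 [177.1 225.  297.3]
[260.4 273.5  40.1]
```

View pics/h_w7.png

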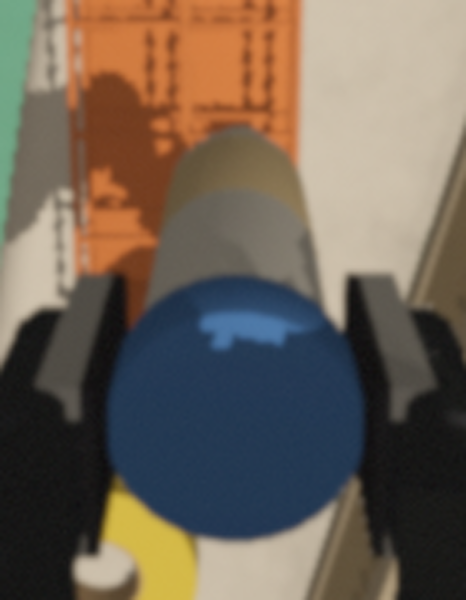

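Same good alignment as tube 1, with the body end at row 187.5. On to bore 2.

>>> {"name": "move_arm", "arguments": {"steps": [0,0,0.015,0.01,-0.02,0.01,-1,0,0,0.03,0.02,-0.06,0.02,-1,0,0,0.047,0.03,-0.105,0.02,-1,0,0,0.064,0.04,-0.15,0.02,-1,0,0,0.081,0.05,-0.195,0.02,-1,0,0,0.098,0.06,-0.24,0.02,-1,0,0,0.115,0.07,-0.285,0.02,-1,0,0,0.132,0.08,-0.33,0.02,-1,0,0,0.149,0.085,-0.375,0.02,-1,0,0,0.1603,0.0891,-0.42,0.02,-1]}}

```text
clock: 16.7
position: [0.5173, -0.2368, 0.2544]
ee_rot: [-0.002, 0.182, 0.983, 0.001]
contact_force: [0.0, -0.1, 0.1]
width: 0.032
gripper_force: 30.0
```

>>> {"name": "move_arm", "arguments": {"steps": [0,0,0,0,-0.03,0,-1,0,0,0,0,-0.0503,-0.01,-1,0,0,0,0,-0.0503,-0.02,-1,0,0,0,0,-0.0503,-0.04,-1,0,0,0,0,-0.0503,-0.06,-1,0,0,0,0,-0.0503,-0.07,-1,0,0,0,0,-0.0503,-0.07,-1,0,0,0,0,-0.0503,-0.07,-1,0,0,0,0,-0.0503,-0.07,-1,0,0,0,0,-0.0503,-0.07,-1]}}

```text
clock: 17.7
position: [0.5185, -0.2858, 0.1874]
ee_rot: [0.001, 0.184, 0.983, -0.0]
contact_force: [0.9, -0.3, -0.1]
width: 0.0316
gripper_force: 30.0
```

```bash
cat > bore.py <<'E'
from h import *
import sys
im=snap("wrist",sys.argv[1]);k=int(sys.argv[2]);s=manip.get_state();print(s["clock"],np.round(s["position"],4),np.round(s["ee_rot"],4),s["width"])
b=np.array([.4795,-.2699])+42e-3*(k-1)*np.array([.9315,-.3639]);print("bore",b,"err mm",np.round((s["position"][:2]-b)*1e3,1))
cv2.imwrite(f"pics/b_{sys.argv[1]}.png",np.array(im["pixels"],np.uint8)[:,100:420])
E
python3 bore.py w8 2
```

```text
17.75 [ 0.5184 -0.2858  0.1873] [ 8.000e-04  1.837e-01  9.830e-01 -3.000e-04] 0.03129013777151296
bore [ 0.518623  -0.2851838] err mm [-0.2 -0.6]
```

View pics/b_w8.png

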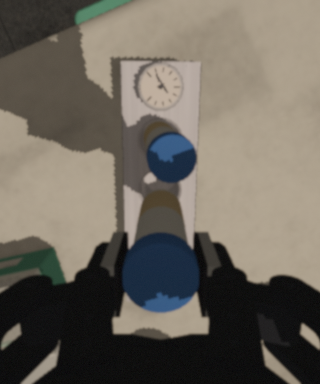

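Tube 1's cap at (170,157) leans a little to the right, so I check the clearance to the descending tube.

```bash
python3 - <<'E'
from h import *
im=load("w8");d=np.array([-.9315,.3639]);x=np.array([.3639,.9315]);b1=np.array([.4795,-.2699])
for u,v in((271,157),):
  p=ray(im,u,v,.134)[:2]-b1;print(p,"x' y'",p@x,p@d)
i=snap("top","t8");print([ (c[0],c[1],(c[1][:2]-b1)@x,(c[1][:2]-b1)@d) for c in caps(i,"",.134,20)])
E
```

```text
[0.0066606  0.00377206] x' y' 0.00593746615192534 -0.004831695984079857
[(array([241.3, 230.6,   4.9]), array([0.4392, 0.1037, 0.134 ]), np.float64(0.33334323), np.float64(0.17349249)), (array([227.1, 229.9,   5. ]), array([0.4421, 0.1432, 0.134 ]), np.float64(0.37119279), np.float64(0.18516518999999998)), (array([372.5, 212. ,   4.6]), array([ 0.482 , -0.2618,  0.134 ]), np.float64(0.008454899999999998), np.float64(0.0006188399999999964))]
```

The gap is about 4 mm, so it is safe. Lowering.

>>> {"name": "move_arm", "arguments": {"steps": [0,0,0,0.001,0,-0.007,-1,0,0,0,0.001,0,-0.014,-1,0,0,0,0.001,0,-0.021,-1,0,0,0,0.001,0,-0.028,-1,0,0,0,0.001,0,-0.035,-1,0,0,0,0.001,0,-0.042,-1,0,0,0,0.001,0,-0.049,-1,0,0,0,0.001,0,-0.056,-1,0,0,0,0.001,0,-0.063,-1,0,0,0,0.001,0,-0.07,-1]}}

```text
clock: 18.8
position: [0.519, -0.2856, 0.1157]
ee_rot: [0.0, 0.184, 0.983, 0.0]
contact_force: [0.9, 0.0, -0.4]
width: 0.0317
gripper_force: 30.0
```

>>> {"name": "move_arm", "arguments": {"steps": [0,0,0,0,0,-0.003,-1,0,0,0,0,0,-0.006,-1,0,0,0,0,0,-0.009,-1,0,0,0,0,0,-0.011,-1,0,0,0,0,0,-0.013,-1,0,0,0,0,0,-0.014,-1,0,0,0,0,0,-0.015,-1,0,0,0,0,0,-0.0155,-1,0,0,0,0,0,-0.016,-1,0,0,0,0,0,-0.016,-1]}}

```text
clock: 19.8
position: [0.5195, -0.2858, 0.1011]
ee_rot: [0.001, 0.184, 0.983, -0.0]
contact_force: [0.3, 0.3, 4.2]
width: 0.0313
gripper_force: 30.3
```

>>> {"name": "move_arm", "arguments": {"steps": [0,0,0,0,0,-0.0004,-0.2,0,0,0,0,0,-0.0004,0,0,0,0,0,0,0,0.4,0,0,0,0,0,0,0.4,0,0,0,0,0,0,0.4,0,0,0,0,0,0.012,0.4,0,0,0,0,0,0.032,0.4,0,0,0,0,0,0.065,0.4,0,0,0,0,0,0.11,0.4,0,0,0,0,0,0.15,0.4]}}

```text
clock: 20.8
position: [0.519, -0.2856, 0.2531]
ee_rot: [0.001, 0.184, 0.983, -0.0]
contact_force: [1.1, -0.8, 0.7]
width: 0.0599
gripper_force: 0.0
```

>>> {"name": "move_arm", "arguments": {"steps": [0,0,-0.017,-0.005,0.03,0.01,0.4,0,0,-0.034,-0.01,0.075,0.01,0.4,0,0,-0.051,-0.018,0.12,0.01,0.4,0,0,-0.068,-0.026,0.165,0.01,0.4,0,0,-0.085,-0.034,0.21,0.01,0.4,0,0,-0.102,-0.043,0.255,0.01,0.4,0,0,-0.119,-0.052,0.3,0.01,0.4,0,0,-0.136,-0.062,0.345,0.01,0.4,0,0,-0.153,-0.07,0.39,0.01,0.4,0,0,-0.1603,-0.0788,0.4316,0.01,0.4]}}

```text
clock: 21.8
position: [0.4396, 0.1479, 0.2615]
ee_rot: [0.001, 0.636, 0.771, 0.001]
contact_force: [0.1, 1.3, -0.6]
width: 0.0595
gripper_force: 0.0
```

>>> {"name": "move_arm", "arguments": {"steps": [0,0,0,0,0,0,0.4,0,0,0,0,0,0,0.4,0,0,0,0,0,-0.03,0.4,0,0,0,0,0,-0.06,0.4,0,0,0,0,0,-0.06,0.4,0,0,0,0,0,-0.06,0.4,0,0,0,0,0,-0.06,0.4,0,0,0,0,0,-0.06,0.4,0,0,0,0,0,-0.06,0.4,0,0,0,0,0,-0.06,0.4]}}

```text
clock: 22.8
position: [0.4405, 0.146, 0.201]
ee_rot: [0.0, 0.635, 0.772, 0.001]
contact_force: [0.1, 0.2, 0.1]
width: 0.0595
gripper_force: 0.0
```

```bash
python3 near.py w9; python3 - <<'E'
from h import *
im=load("w9");print(off(im,*proj(im,[.4412,.1459,.12]),.0,manip.get_state()),proj(im,[.4412,.1459,.12]))
i=snap("top","t9");b1=np.array([.4795,-.2699]);d=np.array([-.9315,.3639]);x=np.array([.3639,.9315])
print([ (c[0],(c[1][:2]-b1)@x,(c[1][:2]-b1)@d) for c in caps(i,"",.134,15)])
E
```

```text
22.85 [0.4404 0.146  0.2008] [3.000e-04 6.353e-01 7.723e-01 4.000e-04] [-0.4  0.6 -0.5]
(array([249.5, 244.3,  19.7]), array([0.4386, 0.1074, 0.12  ])) [14.3 -5.2]
(array([262.2, 199.5,  20.5]), array([0.4412, 0.1459, 0.12  ])) [33.2 -0.1]
[23.7  0.1] (np.float64(262.20459086183297), np.float64(199.4780824260289))
[(array([241.5, 230.5,   4.7]), np.float64(0.33280034999999997), np.float64(0.17295830999999998)), (array([373.3, 209.7,   5.4]), np.float64(0.008455110000000002), np.float64(-0.00625251000000002)), (array([379.2, 197.1,   5.3]), np.float64(0.00403598999999997), np.float64(-0.04523493000000005))]
```

Cap 3 is confirmed at (0.4412, 0.1459), centred between the jaws. Descend, close, lift.

>>> {"name": "move_arm", "arguments": {"steps": [0,0,0,0,0,-0.02,0.4,0,0,0,0,0,-0.04,0.4,0,0,0,0,0,-0.06,0.4,0,0,0,0,0,-0.08,0.4,0,0,0,0,0,-0.1,0.4,0,0,0,0,0,-0.11,0.4,0,0,0,0,0,-0.114,0.4,0,0,0,0,0,-0.114,0.4,0,0,0,0,0,-0.114,0,0,0,0,0,0,-0.114,-0.3]}}

```text
clock: 23.9
position: [0.4409, 0.1461, 0.0872]
ee_rot: [0.001, 0.635, 0.772, 0.001]
contact_force: [0.2, -0.6, 4.9]
width: 0.0317
gripper_force: 28.7
```

>>> {"name": "move_arm", "arguments": {"steps": [0,0,0,0,0,0,-1,0,0,0,0,0,0,-1,0,0,0,0,0,0,-1,0,0,0,0,0,0,-1,0,0,0,0,0,0,-1,0,0,0,0,0,0,-1,0,0,0,0,0,0,-1,0,0,0,0,0,0,-1,0,0,0,0,0,0,-1,0,0,0,0,0,0,-1]}}

```text
clock: 24.9
position: [0.441, 0.1461, 0.0871]
ee_rot: [0.001, 0.635, 0.772, 0.001]
contact_force: [0.5, -0.3, 5.8]
width: 0.0318
gripper_force: 29.8
```

>>> {"name": "move_arm", "arguments": {"steps": [0,0,0,0,0,0.01,-1,0,0,0,0,0,0.025,-1,0,0,0,0,0,0.045,-1,0,0,0,0,0,0.07,-1,0,0,0,0,0,0.09,-1,0,0,0,0,0,0.11,-1,0,0,0,0,0,0.13,-1,0,0,0,0,0,0.15,-1,0,0,0,0,0,0.15,-1,0,0,0,0,0,0.15,-1]}}

```text
clock: 25.9
position: [0.4398, 0.1459, 0.2361]
ee_rot: [-0.0, 0.635, 0.772, -0.0]
contact_force: [0.5, -0.2, -1.5]
width: 0.032
gripper_force: 29.9
```

```bash
python3 held.py w10
```

```text
25.95 [0.4393 0.1458 0.2354] 0.03170045943474043
-0.006 [193.4 252.3 321.2]
-0.003 [189.3 245.6 315.3]
0 [185.3 238.8 309.4]
0.003 [181.2 231.8 303.3]
0.006 [177.1 224.8 297.2]
[260.2 275.6  39.9]
```

View pics/h_w10.png

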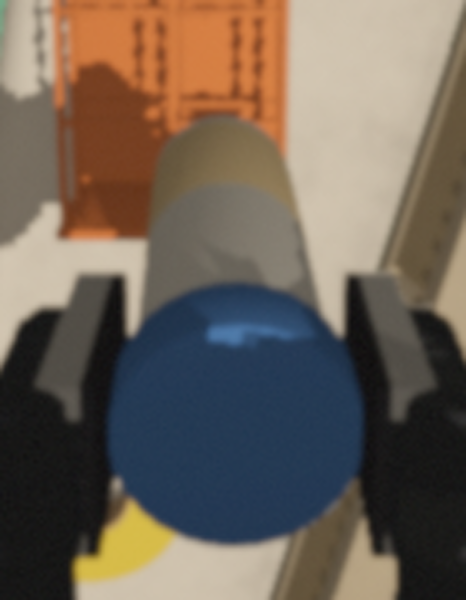

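Alignment is fine, within about 2 mm. On to bore 3.

>>> {"name": "move_arm", "arguments": {"steps": [0,0,0.015,0.012,-0.02,0.01,-1,0,0,0.03,0.024,-0.06,0.02,-1,0,0,0.047,0.036,-0.105,0.02,-1,0,0,0.064,0.048,-0.15,0.02,-1,0,0,0.081,0.06,-0.195,0.02,-1,0,0,0.098,0.075,-0.24,0.02,-1,0,0,0.115,0.09,-0.285,0.02,-1,0,0,0.132,0.1,-0.325,0.02,-1,0,0,0.149,0.11,-0.365,0.02,-1,0,0,0.1603,0.1174,-0.405,0.02,-1]}}

```text
clock: 26.95
position: [0.5572, -0.2604, 0.2541]
ee_rot: [-0.002, 0.182, 0.983, 0.001]
contact_force: [1.4, 1.7, -0.4]
width: 0.0317
gripper_force: 29.9
```

>>> {"name": "move_arm", "arguments": {"steps": [0,0,0,0,-0.025,0,-1,0,0,0,0,-0.042,-0.01,-1,0,0,0,0,-0.042,-0.02,-1,0,0,0,0,-0.042,-0.04,-1,0,0,0,0,-0.042,-0.06,-1,0,0,0,0,-0.042,-0.07,-1,0,0,0,0,-0.042,-0.07,-1,0,0,0,0,-0.042,-0.07,-1,0,0,0,0,-0.042,-0.07,-1,0,0,0,0,-0.042,-0.07,-1]}}

```text
clock: 27.95
position: [0.5581, -0.3011, 0.1875]
ee_rot: [0.001, 0.184, 0.983, -0.0]
contact_force: [0.8, -0.6, -0.2]
width: 0.0316
gripper_force: 29.9
```

```bash
python3 bore.py w11 3
```

```text
28.0 [ 0.558  -0.3012  0.1873] [ 9.000e-04  1.837e-01  9.830e-01 -3.000e-04] 0.03173945971000177
bore [ 0.557746  -0.3004676] err mm [ 0.3 -0.7]
```

View pics/b_w11.png

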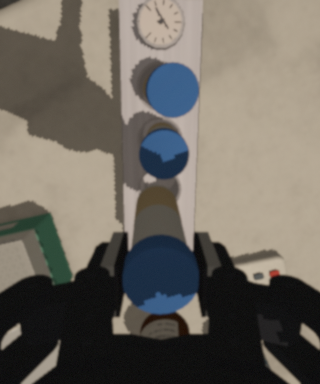

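Tubes 1 and 2 stand in their bores, at (172,90) and (164,153), and the held tube lines up with bore 3. Lowering.

>>> {"name": "move_arm", "arguments": {"steps": [0,0,0,0,0,-0.007,-1,0,0,0,0,0,-0.014,-1,0,0,0,0,0,-0.021,-1,0,0,0,0,0,-0.028,-1,0,0,0,0,0,-0.035,-1,0,0,0,0,0,-0.042,-1,0,0,0,0,0,-0.049,-1,0,0,0,0,0,-0.056,-1,0,0,0,0,0,-0.063,-1,0,0,0,0,0,-0.07,-1]}}

```text
clock: 29.0
position: [0.5577, -0.3011, 0.1158]
ee_rot: [0.0, 0.184, 0.983, 0.0]
contact_force: [-0.4, -0.2, -0.7]
width: 0.0319
gripper_force: 29.9
```

>>> {"name": "move_arm", "arguments": {"steps": [0,0,0,0,0,-0.003,-1,0,0,0,0,0,-0.006,-1,0,0,0,0,0,-0.009,-1,0,0,0,0,0,-0.011,-1,0,0,0,0,0,-0.013,-1,0,0,0,0,0,-0.014,-1,0,0,0,0,0,-0.015,-1,0,0,0,0,0,-0.0155,-1,0,0,0,0,0,-0.016,-1,0,0,0,0,0,-0.016,-1]}}

```text
clock: 30.0
position: [0.5581, -0.3013, 0.1012]
ee_rot: [0.001, 0.184, 0.983, -0.0]
contact_force: [-0.6, 0.3, 5.9]
width: 0.0315
gripper_force: 30.3
```

>>> {"name": "move_arm", "arguments": {"steps": [0,0,0,0,0,0,-0.2,0,0,0,0,0,0,0,0,0,0,0,0,0,0.4,0,0,0,0,0,0,0.4,0,0,0,0,0,0,0.4,0,0,0,0,0,0.012,0.4,0,0,0,0,0,0.032,0.4,0,0,0,0,0,0.065,0.4,0,0,0,0,0,0.11,0.4,0,0,0,0,0,0.15,0.4]}}

```text
clock: 31.0
position: [0.5576, -0.301, 0.2531]
ee_rot: [0.001, 0.184, 0.983, -0.0]
contact_force: [0.3, -0.4, 0.3]
width: 0.0595
gripper_force: 0.0
```

>>> {"name": "move_arm", "arguments": {"steps": [0,0,-0.017,-0.01,0.03,0.01,0.4,0,0,-0.034,-0.02,0.07,0.01,0.4,0,0,-0.051,-0.032,0.11,0.01,0.4,0,0,-0.068,-0.044,0.15,0.01,0.4,0,0,-0.085,-0.056,0.19,0.01,0.4,0,0,-0.102,-0.07,0.235,0.01,0.4,0,0,-0.119,-0.085,0.28,0.01,0.4,0,0,-0.136,-0.1,0.325,0.01,0.4,0,0,-0.153,-0.11,0.37,0.01,0.4,0,0,-0.1603,-0.1182,0.4089,0.01,0.4]}}

```text
clock: 32.0
position: [0.4383, 0.1099, 0.2616]
ee_rot: [0.001, 0.636, 0.771, 0.001]
contact_force: [2.1, -0.0, 0.1]
width: 0.0599
gripper_force: 0.0
```

>>> {"name": "move_arm", "arguments": {"steps": [0,0,0,0,0,0,0.4,0,0,0,0,0,0,0.4,0,0,0,0,0,-0.03,0.4,0,0,0,0,0,-0.06,0.4,0,0,0,0,0,-0.06,0.4,0,0,0,0,0,-0.06,0.4,0,0,0,0,0,-0.06,0.4,0,0,0,0,0,-0.06,0.4,0,0,0,0,0,-0.06,0.4,0,0,0,0,0,-0.06,0.4]}}

```text
clock: 33.0
position: [0.4397, 0.1079, 0.201]
ee_rot: [0.001, 0.635, 0.772, 0.0]
contact_force: [0.4, -0.1, -0.2]
width: 0.0598
gripper_force: 0.0
```

```bash
python3 near.py w12; python3 - <<'E'
from h import *
i=snap("top","t12");b1=np.array([.4795,-.2699]);d=np.array([-.9315,.3639]);x=np.array([.3639,.9315])
print([ (c[0],(c[1][:2]-b1)@x,(c[1][:2]-b1)@d) for c in caps(i,"",.134,15)])
E
```

```text
33.05 [0.4396 0.1079 0.2008] [4.000e-04 6.353e-01 7.723e-01 3.000e-04] [-0.2 -0.5  0.1]
(array([259.1, 200.3,  20.3]), array([0.4382, 0.1067, 0.12  ])) [32.8 -1.3]
[(array([373.3, 209.7,   5.4]), np.float64(0.008455110000000002), np.float64(-0.00625251000000002)), (array([379.3, 196.9,   5.4]), np.float64(0.00393848999999998), np.float64(-0.04580984999999998)), (array([384. , 181.2,   5.3]), np.float64(0.005179980000000021), np.float64(-0.09213648000000006))]
```

Tube 4's cap is centred. Cap 3 seems to lean towards bore 4, which I'll check up close on arrival. Grasping tube 4.

>>> {"name": "move_arm", "arguments": {"steps": [0,0,0,-0.001,0,-0.02,0.4,0,0,0,-0.001,0,-0.04,0.4,0,0,0,-0.001,0,-0.06,0.4,0,0,0,-0.001,0,-0.08,0.4,0,0,0,-0.001,0,-0.1,0.4,0,0,0,-0.001,0,-0.11,0.4,0,0,0,-0.001,0,-0.114,0.4,0,0,0,-0.001,0,-0.114,0.4,0,0,0,-0.001,0,-0.114,0,0,0,0,-0.001,0,-0.114,-0.3]}}

```text
clock: 34.1
position: [0.4392, 0.108, 0.0872]
ee_rot: [0.001, 0.635, 0.772, 0.001]
contact_force: [0.4, 0.4, 3.5]
width: 0.032
gripper_force: 29.1
```

>>> {"name": "move_arm", "arguments": {"steps": [0,0,0,0,0,0,-1,0,0,0,0,0,0,-1,0,0,0,0,0,0,-1,0,0,0,0,0,0,-1,0,0,0,0,0,0,-1,0,0,0,0,0,0.01,-1,0,0,0,0,0,0.025,-1,0,0,0,0,0,0.045,-1,0,0,0,0,0,0.07,-1,0,0,0,0,0,0.09,-1]}}

```text
clock: 35.1
position: [0.4374, 0.1078, 0.1774]
ee_rot: [-0.001, 0.635, 0.772, -0.001]
contact_force: [0.2, -0.2, -0.7]
width: 0.0316
gripper_force: 30.3
```

>>> {"name": "move_arm", "arguments": {"steps": [0,0,0,0,0,0.02,-1,0,0,0,0,0,0.04,-1,0,0,0,0,0,0.06,-1,0,0,0,0,0,0.06,-1,0,0,0,0,0,0.06,-1,0,0,0,0,0,0.06,-1,0,0,0,0,0,0.06,-1,0,0,0,0,0,0.06,-1,0,0,0,0,0,0.06,-1,0,0,0,0,0,0.06,-1]}}

```text
clock: 36.1
position: [0.4383, 0.1079, 0.2361]
ee_rot: [-0.0, 0.635, 0.772, -0.0]
contact_force: [-0.9, 0.1, 0.2]
width: 0.0317
gripper_force: 30.3
```

```bash
python3 held.py w13
```

```text
36.15 [0.4383 0.1079 0.2362] 0.03177310575143833
-0.006 [193.7 253.2 322.5]
-0.003 [189.6 246.4 316.5]
0 [185.6 239.6 310.5]
0.003 [181.5 232.6 304.5]
0.006 [177.3 225.6 298.3]
[260.3 277.5  39.7]
```

View pics/h_w13.png

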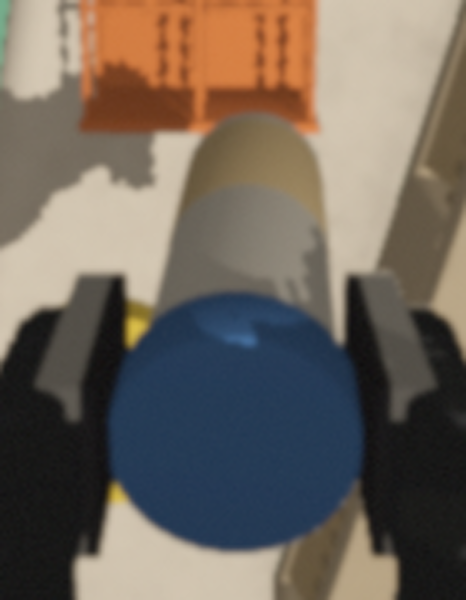

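Tube 4 is tilted about 3° in the jaw plane: its end is at column 255 against the cap at 236. I'll compensate with a small tool tilt at the block.

>>> {"name": "move_arm", "arguments": {"steps": [0,0,0.015,0.016,-0.02,0.01,-1,0,0,0.03,0.032,-0.06,0.02,-1,0,0,0.047,0.048,-0.1,0.02,-1,0,0,0.064,0.064,-0.14,0.02,-1,0,0,0.081,0.08,-0.18,0.02,-1,0,0,0.098,0.1,-0.22,0.02,-1,0,0,0.115,0.12,-0.26,0.02,-1,0,0,0.132,0.135,-0.3,0.02,-1,0,0,0.149,0.15,-0.34,0.02,-1,0,0,0.1603,0.1588,-0.38,0.02,-1]}}

```text
clock: 37.15
position: [0.5982, -0.2739, 0.2558]
ee_rot: [0.0, 0.182, 0.983, 0.0]
contact_force: [0.6, 0.1, -0.5]
width: 0.0317
gripper_force: 30.3
```

>>> {"name": "move_arm", "arguments": {"steps": [0,0,0,0,-0.025,0,-1,-0.004,0.0015,0,0,-0.0444,0,-1,-0.0078,0.003,0,0,-0.0444,-0.01,-1,-0.0078,0.003,0,0,-0.0444,-0.03,-1,-0.0078,0.003,0,0,-0.0444,-0.05,-1,-0.0078,0.003,0,0,-0.0444,-0.06,-1,-0.0078,0.003,0,0,-0.0444,-0.06,-1,-0.0078,0.003,0,0,-0.0444,-0.06,-1,-0.0078,0.003,0,0,-0.0444,-0.06,-1,-0.0078,0.003,0,0,-0.0444,-0.06,-1]}}

```text
clock: 38.15
position: [0.5977, -0.3167, 0.1976]
ee_rot: [-0.004, 0.184, 0.983, -0.026]
contact_force: [-0.2, -1.1, -0.7]
width: 0.032
gripper_force: 30.3
```

```bash
python3 bore.py w14 4; python3 - <<'E'
from h import *
im=load("w14");b1=np.array([.4795,-.2699]);d=np.array([-.9315,.3639]);x=np.array([.3639,.9315])
for c in caps(im,"",.133): p=c[1][:2]-b1;print(c[0],p@x,p@d)
L=lambda a,b,z:np.r_[b1+b*d+a*x,z]
q=im["pixels"].copy()
for a,b,z in((0,-.126+.017,.074),(.017,-.126,.074),(-.017,-.126,.074),(0,-.126,.13),(0,.041,.096)):
  u,v=proj(im,L(a,b,z));cv2.circle(q,(int(u+.5),int(v+.5)),2,(0,255,0),-1)
cv2.imwrite("pics/z8.png",cv2.resize(q[:,100:420],(500,600)))
E
```

```text
38.2 [ 0.5976 -0.3167  0.1974] [-0.0039  0.1837  0.9826 -0.0261] 0.031296544396328445
bore [ 0.596869  -0.3157514] err mm [ 0.7 -1. ]
[260.9 277.6  39.6] -0.003641819999999993 -0.1841598600000001
[274.  154.9  23.3] 0.004917930000000017 -0.09009153000000006
[268.7  85.7  25.4] 0.0009139799999999613 -0.045488280000000034
[278.5  19.6  28.4] 0.006421829999999987 -0.0073689300000000495
```

View pics/z8.png

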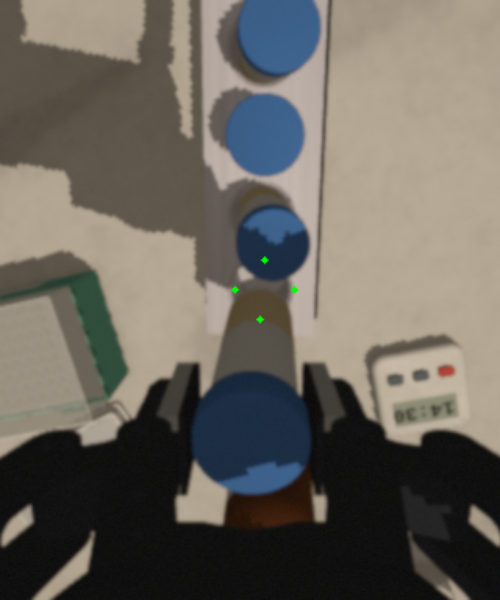

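Cap 3 is at y' = -0.090, so there's a 3–5 mm gap to tube 4's cap. The brown bottle shows under the gripper's far side, so I check its distance first.

```bash
python3 - <<'E'
from h import *
im=load("top0");
for uv,z in (((388,133),0),((391,136),0),((398,134),0),((405,116),.12)): print(uv,ray(im,*uv,z))
cv2.imwrite("pics/z9.png",cv2.resize(np.hstack([cv2.imread("pics/top0.png")[90:190,330:430],cv2.imread("pics/sc0.png")[60:160,270:370]]),(800,400),interpolation=cv2.INTER_CUBIC))
E
```

```text
(388, 133) [ 0.73919287 -0.36190466  0.        ]
(391, 136) [ 0.72912537 -0.37073832  0.        ]
(398, 134) [ 0.73492957 -0.39316856  0.        ]
(405, 116) [ 0.75681048 -0.37434023  0.12      ]
```

View pics/z9.png

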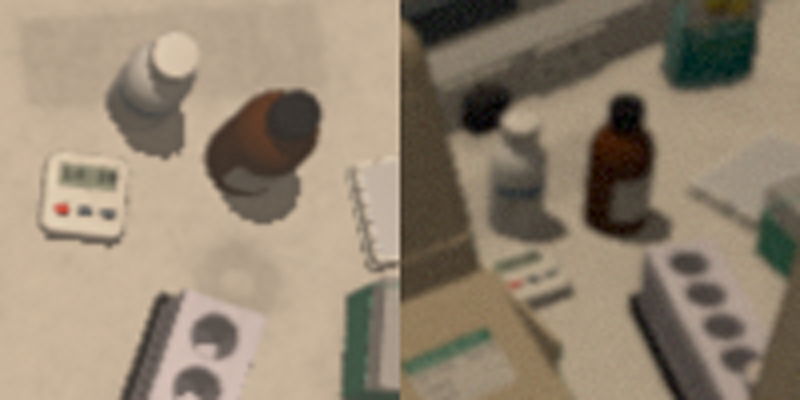

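The bottle is at least 80 mm away, so the path is clear. Lowering tube 4.

>>> {"name": "move_arm", "arguments": {"steps": [0,0,0,0,0.001,-0.01,-1,0,0,0,0,0.001,-0.02,-1,0,0,0,0,0.001,-0.029,-1,0,0,0,0,0.001,-0.037,-1,0,0,0,0,0.001,-0.044,-1,0,0,0,0,0.001,-0.051,-1,0,0,0,0,0.001,-0.058,-1,0,0,0,0,0.001,-0.065,-1,0,0,0,0,0.001,-0.072,-1,0,0,0,0,0.001,-0.079,-1]}}

```text
clock: 39.2
position: [0.5974, -0.3159, 0.1171]
ee_rot: [-0.004, 0.184, 0.983, -0.026]
contact_force: [1.1, -2.1, 0.2]
width: 0.0315
gripper_force: 30.3
```

>>> {"name": "move_arm", "arguments": {"steps": [0,0,0,0,0,-0.003,-1,0,0,0,0,0,-0.006,-1,0,0,0,0,0,-0.009,-1,0,0,0,0,0,-0.011,-1,0,0,0,0,0,-0.013,-1,0,0,0,0,0,-0.0145,-1,0,0,0,0,0,-0.0155,-1,0,0,0,0,0,-0.0165,-1,0,0,0,0,0,-0.017,-1,0,0,0,0,0,-0.017,-1]}}

```text
clock: 40.2
position: [0.5978, -0.3159, 0.1014]
ee_rot: [-0.004, 0.184, 0.983, -0.026]
contact_force: [-0.0, -1.0, 5.4]
width: 0.0322
gripper_force: 30.6
```

Seated with 5.4 N at the expected height. Releasing and retreating.

>>> {"name": "move_arm", "arguments": {"steps": [0,0,0,0,0,0,-0.2,0,0,0,0,0,0,0,0,0,0,0,0,0,0.4,0,0,0,0,0,0,0.4,0,0,0,0,0,0,0.4,0,0,0,0,0,0.012,0.4,0,0,0,0,0,0.032,0.4,0,0,0,0,0,0.065,0.4,0,0,0,0,0,0.11,0.4,0,0,0,0,0,0.15,0.4]}}

```text
clock: 41.2
position: [0.5972, -0.3155, 0.2532]
ee_rot: [-0.004, 0.184, 0.983, -0.026]
contact_force: [0.8, -0.3, 0.2]
width: 0.0595
gripper_force: 0.0
```

>>> {"name": "move_arm", "arguments": {"steps": [0,0,0,-0.02,0.03,0.01,0.4,0,0,0,-0.05,0.06,0.02,0.4,0,0,0,-0.08,0.09,0.02,0.4,0,0,0,-0.11,0.12,0.02,0.4,0,0,0,-0.14,0.15,0.02,0.4,0,0,0,-0.16,0.18,0.02,0.4,0,0,0,-0.18,0.21,0.02,0.4,0,0,0,-0.2,0.24,0.02,0.4,0,0,0,-0.2,0.26,0.02,0.4,0,0,0,-0.2,0.26,0.02,0.4]}}

```text
clock: 42.2
position: [0.3965, -0.0536, 0.2716]
ee_rot: [-0.004, 0.182, 0.983, -0.025]
contact_force: [-1.0, -1.1, -0.3]
width: 0.06
gripper_force: 0.0
```

```bash
python3 - <<'E'
from h import *
i=snap("top","t15");j=snap("scene","s15");b1=np.array([.4795,-.2699]);d=np.array([-.9315,.3639]);x=np.array([.3639,.9315])
print([ (c[0],(c[1][:2]-b1)@x,(c[1][:2]-b1)@d) for c in caps(i,"",.134,15)],[c for c in caps(j,"",.134,15)])
f=lambda h:np.round([proj(j,np.r_[b1-.042*k*d,h]) for k in range(4)],0).tolist()
print(f(.134))
a=np.array(i["pixels"],np.uint8)[140:260,180:420];cv2.imwrite("pics/z10.png",np.vstack([cv2.resize(a,(600,300),interpolation=cv2.INTER_CUBIC),cv2.resize(np.array(j["pixels"],np.uint8)[100:220,240:480],(600,300),interpolation=cv2.INTER_CUBIC)]))
E
```

```text
[(array([373.3, 209.7,   5.4]), np.float64(0.008455110000000002), np.float64(-0.00625251000000002)), (array([379.3, 196.9,   5.4]), np.float64(0.00393848999999998), np.float64(-0.04580984999999998)), (array([383. , 181. ,   5.4]), np.float64(0.007949759999999969), np.float64(-0.09180599999999998)), (array([391.9, 168.5,   5.1]), np.float64(-0.004423499999999992), np.float64(-0.13378842000000005))] [(array([352. , 131.5,   9. ]), array([ 0.5013, -0.2674,  0.134 ])), (array([343.5, 114. ,   5.6]), array([ 0.5839, -0.3049,  0.134 ]))]
[[357.0, 135.0], [352.0, 127.0], [348.0, 119.0], [343.0, 111.0]]
```

View pics/z10.png

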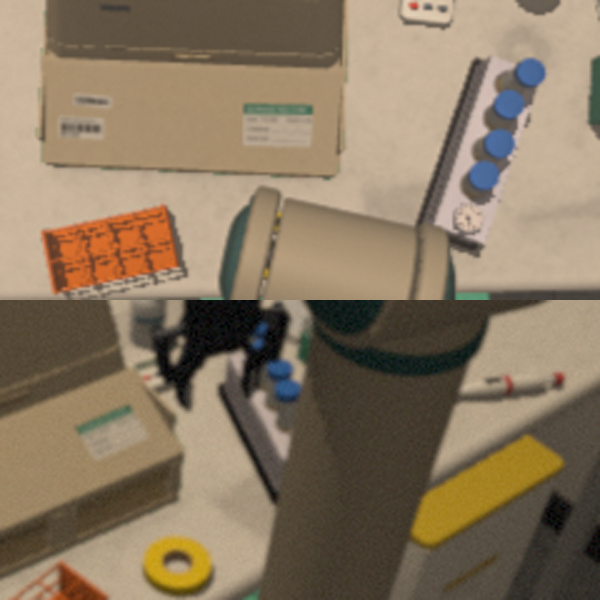

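All four tubes stand in the block in the right order, the orange rack is empty, and the robot is clear of everything. Handing in.

```bash
python3 -c "
from rig import manip
print(manip.sign_off())"
```

```text
the job is handed in; nothing more can be done
None
```

All four tubes now stand in the cooling block in their original order, the leftmost next to the dial thermometer. Each was lowered until it touched the bore floor at 4–8 N, and I handed the job in at about 42 s of the 104 s allowed.

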